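# Hang and lock a support arm on a slotted rack upright

## Task

Fit the loose steel support arm to the slotted strip of the blue upright: feel both its claws into the two slots, let it hook down, and press it down until it snaps fully home and stays locked, level and tight against the face. Use gentle, felt pushes (a firm thumb press is plenty, never ram or lean on it), let go of it, and leave the bin, the ring and the round block where they are.

Things in the scene. Friction and masses are not known exactly. Their poses are not given: they have to be found in the camera images.
- bracket_grip (a point): Loose steel support arm (0.27-0.5 kg): straight arm 25 mm wide, 36 high, upright plate at one end, 56 mm high end stop at the other, standing on its underside. Point: where to grasp, mid-width, 22 mm above the underside, 100 mm before the plate's back, 79 from the end stop's outer face. Axes: x along the arm to the plate and claws, z up, y across (grasp across y from above).
- bracket_seat (a point): Point on the back (claw side) of the arm's end plate, mid-width, level with the underside of the lower claw's tongue; 100 mm along +x from bracket_grip, same height and axes. The plate is 4 mm thick, 40 wide, 95 high. An equal claw stands 60 mm higher.
- bracket_claw (a point): Foot of the upper claw's hook: 108 mm along +x and 40 mm above bracket_grip, same axes. Each claw is 5 mm wide, 28 high: a tongue 8 mm high reaches 10.5 mm out of the plate's back; from its end a 5 mm thick hook goes 20 mm down below the tongue, leaving 5.5 mm between plate and hook for the 4 mm sheet; a 3 mm lug, 8 mm high, behind the hook's foot makes it 13.5 mm out in all.
- bracket_tab (a point): Centre of the top of the press tab, a flat 30 x 40 x 5 mm flange at the plate's top edge, out over the arm: 84 mm along +x and 73 mm above bracket_grip, same axes. The place to press down with closed fingertips.
- upright_seat (a point): Fixed blue channel upright, 72 mm wide, 215 high, base 130 x 120; its front is a bare 50 mm wide slotted strip. Point: front of the strip's sheet (4 mm), on the CHANNEL's mid-line, 100 mm above the bench = lower slot's lower edge. x into the face, z up, y along the face. Arm enters with x along this x, bracket_seat 20-28 mm above; push till plate meets face, lower. Home: same height.
- upright_slot (a point): 60 mm above upright_seat: upper slot's lower edge. Slots 7.5 mm wide, 36 high, on the strip's mid-line; the strip sits 2 to 7 mm to one or other side (y) of the channel's mid-line, not measured: feel or see it. A spring catch inside holds the hooked arm 10-15 mm above home, unlocked; 8-16 N more down on the tab drives it past; it snaps 2 mm before home, then stops hard.
- bin: Open blue plastic bin, 110 x 85 mm, 55 mm high, loose, origin under its centre; a bystander, not to be moved.
- ring: Steel ring offcut, 90 mm outside diameter, 35 mm high, loose; origin under its centre; a bystander.
- billet: Aluminium round block, 48 mm diameter, 60 mm high, loose; origin under its centre; a bystander.
Things that resemble listed ones, but are neither listed nor needed, are in the scene too. Of the things shaped like the part that bears upright_seat, the blue one is meant.

How it is judged:
At the end, for the whole second after the job is handed in: the arm hangs in both slots of the strip, pressed fully home past the spring catch (bracket_seat less than 1.8 mm above upright_seat, within 5 mm of it off the face and within 9.5 mm along the face), upright within 4 degrees, at rest and released (z of bracket_seat in the frame of upright_seat between -0.004 and 0.0018 m and x of bracket_seat in the frame of upright_seat between -0.005 and 0.003 m and y of bracket_seat in the frame of upright_seat between -0.0095 and 0.0095 m and angle between bracket_seat's own z axis and vertical below 0.07 rad and linear speed of bracket below 0.01 m/s); the robot touches nothing.
It fails at once if the arm is rammed or leaned on: it bears on the upright with more than 75 N (contact force between bracket and upright above 75 N or contact force between bracket and strip above 75 N).
It fails at once if the robot itself pushes on the upright or its strip with more than 15 N (contact force between any of the arm, the fingers and upright above 15 N or contact force between any of the arm, the fingers and strip above 15 N).
It fails at once if a bystander (bin, ring, round block) is moved by more than 15 mm (distance of any of bin, ring, billet from where it was at the start of the episode above 0.015 m).
It also fails if it takes over 58 s, if anything falls off the work surface, if the arm or the gripper's body presses on something with over 40 N, if the wrist force passes 120 N, or if a joint passes its speed limit or range.

## Robot

A 7-joint arm with a two-finger parallel gripper is mounted at the origin on the work surface. World frame = base frame: x ahead of the robot, y to its left, z up, the work surface at z = 0. Lengths are in m, angles in rad, forces in N, time in s.
With the tool pointing down it reaches from about 0.4 to 0.925 m from the base axis. Payload 5.6 kg.
Tool frame: the origin (TCP) lies at the centre of the arm's flange, where the gripper is bolted on; the fingertips stand 173 mm ahead of it and the grasp point (between the pads) lies 155 mm ahead of it; y points along the fingers, x is the direction in which the jaws open and shut, and the axes are right-handed (so a half turn about y gives the same grasp; the last joint's range is limited). The gripper opens to 85 mm and grips with 20 to 120 N. Pads are 22 mm wide; open, the fingers measure 114 mm over their backs; the gripper's body (76 mm by 85 mm) begins 54 mm behind the grasp point. The pads swing forward as they close: fully open they stand 13 mm farther back than shut.
Start: joints at [-1.223, 0.468, -0.012, 1.603, 0.006, 1.071, -0.056], TCP at [0.248, 0.601, 0.405] pointing down, gripper open.
Joint ranges: [-2.53, 2.53], [-0.31, 2.02], [-1.57, 1.55], [0.28, 2.44], [-1.29, 4.43], [0.15, 1.84], [-2.92, 2.92]. Speed limits (rad/s): [2.57, 2.57, 3.14, 3.14, 3.14, 3.14, 3.14].

## Interface

Orientations are given as a unit quaternion [w, x, y, z].
In Python, from plant import r gives the robot as it stands.
- The arm moves only by the tool drive_tool, never from a script. Its argument "targets" is one flat list of numbers, 7 for each row, row after row: the closure, from 0 (fully open) to 1 (shut), then the shift along the tool's x, y, z in cm, then the turn, a rotation vector about the tool's x, y, z in rad. A call has 1 to 12 rows; each row is the pose to reach, as a shift and turn from the pose commanded when the call began, along the tool's axes at that moment; what a row does not reach only later rows make up. A row lasts 1/12 s, in which the tool goes at most 41.7 mm and 7.16 degrees, less where a joint would pass 70% of its speed; a pose out of reach is approached as far as the arm can. A call with a gripper value outside its range is refused whole. The fingers move at their own pace and stop on an object; "newtons" is the grip in N (left out, the last holds). Time passes only in rows, so rows that repeat a pose let the fingers close. It gives the time, the measured TCP pose, the force and the opening at its end, in the units of the state.
- r.sense(): the state, without advancing time (a new reading comes with each control period).
- r.get_image(name): name is "side" or "top" or "wrist"; returns the picture (384x512x3 uint8, blue, green, red); there is no depth.
- r.camera_params(name): a dict with "mtx" (3x3 intrinsics, pixels), "extrinsics" (4x4, takes a point from camera to world coordinates); the wrist camera has in their place "T_tool_cam" (4x4, takes a point from camera to tool coordinates, whose origin is the TCP and whose axes are the tool frame's). Camera axes: x right, y down, z forward; pixel columns grow to the right and rows downward; lengths in m; the calibration is good to about 2 mm. A picture is of the moment at which its call begins: read the wrist's pose just before it. camera_params takes no time and is no camera call.
- r.job_done(): hands the job in, once; it reports no verdict.
The state is a dict: "time": time; "joint_pos": joint angles; "dq": joint speeds; "joint_torque": joint torques, N m; "ee_pos": TCP position; "tcp_rot": TCP orientation; "ft_force": force on the tool from outside, world axes, zero at the start; "torque": the same for the moment, N m; "finger_gap": finger opening in m.
Only numpy, scipy, OpenCV 4.12 (cv2) and the standard library are available. Lean on these libraries where they do the work, as an engineer would, in place of code of your own. Each camera call takes 0.05 s, during which the arm holds its last target.

## Working session

There is one attempt and no reset: what is moved stays moved. The work goes in short steps, Python scripts to look and compute and a tool call to move; the robot and the scene stay as the last step left them, time stands still between calls to the robot, and variables do not carry over. Pictures are saved under pics/ and viewed, and the job is handed in when it is done.

Besides the shell and the picture viewer there is one more tool, called after "Request:" by a JSON object that holds its "fn" and its "kwargs", one argument or row to a line. drive_tool: Moves the arm, as the interface text tells. Its arguments: {"type":"object","properties":{"targets":{"type":"array","items":{"type":"number"}},"newtons":{"type":"number"}},"required":["targets"]}

```bash
mkdir -p pics; ls; python3 - <<'E'
from plant import r
import cv2,numpy as np
s=r.sense();print(s)
for n in ("side","top","wrist"):
    cv2.imwrite(f"pics/{n}0.png",r.get_image(n)); p=r.camera_params(n); print(n,{k:np.round(v,4).tolist() for k,v in p.items()})
E
```

```text
pics
{'time': 0.0, 'joint_pos': array([-1.22300759,  0.46842691, -0.01157496,  1.60369425,  0.00602995,
        1.07143478, -0.05628943]), 'dq': array([-0.00124111, -0.00143191, -0.00111513, -0.00318065,  0.00108182,
        0.00051036,  0.00231519]), 'joint_torque': array([ 5.98377519e-04, -5.32404184e+01,  2.17680470e-02, -2.51300794e+01,
        1.14652544e-02,  7.71100342e-03, -8.95006735e-06]), 'ee_pos': array([0.24755346, 0.60071536, 0.40367653]), 'tcp_rot': array([-0.58714629,  0.58800275,  0.39285886, -0.3939212 ]), 'ft_force': array([ 0.36375536, -0.64547987,  0.42351747]), 'torque': array([-0.0282475 , -0.03340386,  0.05368781]), 'finger_gap': 0.0853719882407238}
side {'mtx': [[417.4687, 0.0, 255.4905], [0.0, 417.4687, 193.2498], [0.0, 0.0, 1.0]], 'extrinsics': [[0.7858, -0.3465, 0.5123, -0.0516], [-0.6183, -0.4626, 0.6354, -0.7187], [0.0168, -0.8161, -0.5777, 0.8393], [0.0, 0.0, 0.0, 1.0]]}
top {'mtx': [[436.2182, 0.0, 250.5505], [0.0, 436.2182, 196.5256], [0.0, 0.0, 1.0]], 'extrinsics': [[0.027, -0.9914, 0.1278, 0.4648], [-0.9995, -0.0287, -0.011, 0.0548], [0.0146, -0.1274, -0.9917, 1.1752], [0.0, 0.0, 0.0, 1.0]]}
wrist {'mtx': [[299.999, 0.0, 251.1604], [0.0, 299.999, 192.9411], [0.0, 0.0, 1.0]], 'T_tool_cam': [[1.0, 0.0003, -0.0004, -0.0014], [0.0005, -0.3276, 0.9448, 0.0307], [0.0001, -0.9448, -0.3276, 0.0839], [0.0, 0.0, 0.0, 1.0]]}
```

View pics/side0.png

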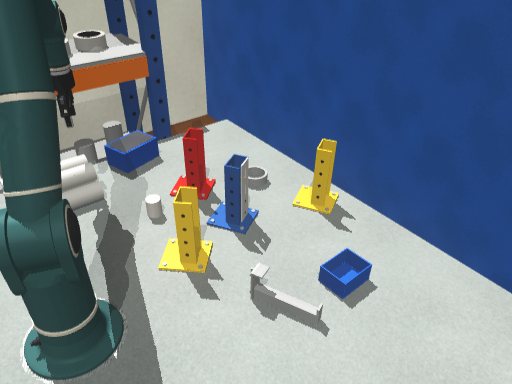

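View pics/top0.png

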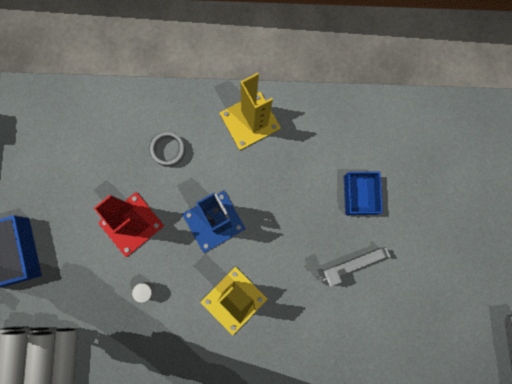

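View pics/wrist0.png

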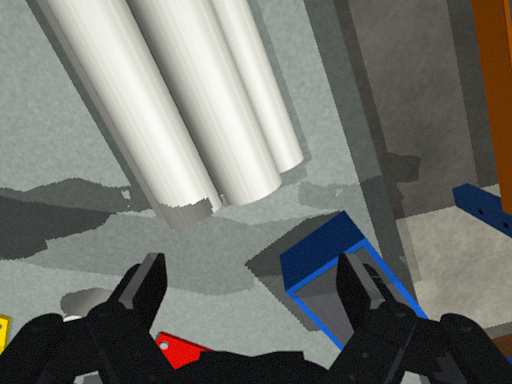

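```bash
python3 - <<'E'
import cv2
t=cv2.imread('pics/top0.png'); s=cv2.imread('pics/side0.png')
a=cv2.resize(t[175:260,170:260],None,fx=7,fy=7,interpolation=cv2.INTER_CUBIC)
cv2.imwrite('pics/c1.png',a)
a=cv2.resize(t[235:295,310:400],None,fx=8,fy=8,interpolation=cv2.INTER_CUBIC);cv2.imwrite('pics/c2.png',a)
a=cv2.resize(s[145:240,200:270],None,fx=6.3,fy=6.3,interpolation=cv2.INTER_CUBIC);cv2.imwrite('pics/c3.png',a)
a=cv2.resize(s[255:330,240:330],None,fx=8,fy=8,interpolation=cv2.INTER_CUBIC);cv2.imwrite('pics/c4.png',a)
E
```

```text
(no output)
```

View pics/c1.png

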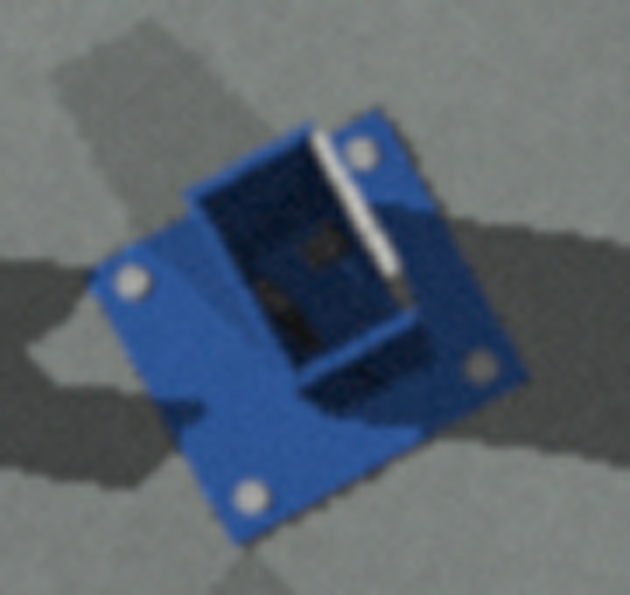

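View pics/c2.png

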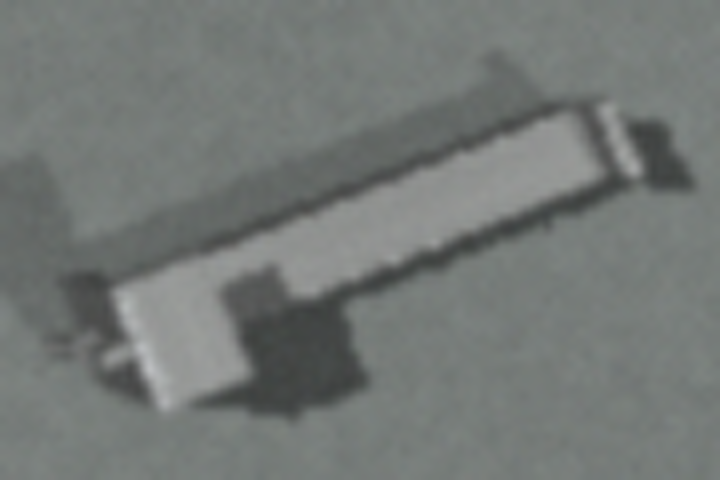

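View pics/c3.png

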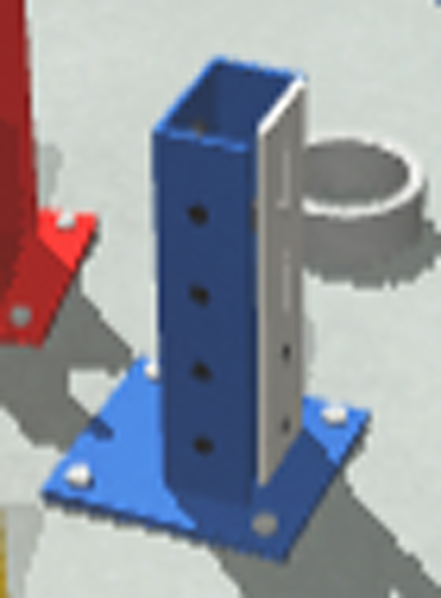

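View pics/c4.png

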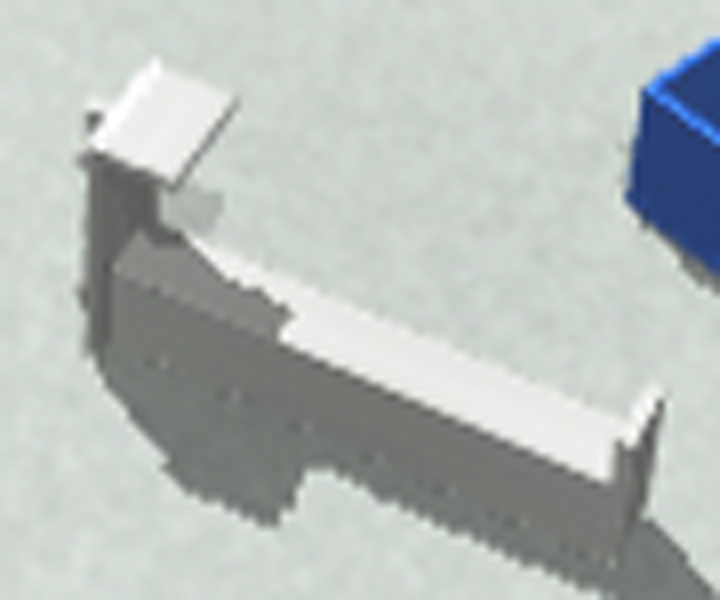

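```bash
cat > h.py <<'E'
import numpy as np,cv2
from scipy.optimize import least_squares
from scipy.spatial.transform import Rotation as R
from plant import r
P={n:r.camera_params(n) for n in('side','top','wrist')}
def proj(n,X,E=None):
    E=P[n]['extrinsics'] if E is None else E
    X=np.atleast_2d(X); c=(X-E[:3,3])@E[:3,:3]; u=c@P[n]['mtx'].T
    return u[:,:2]/u[:,2:]
def back(n,uv,z,E=None):
    E=P[n]['extrinsics'] if E is None else E
    d=E[:3,:3]@np.linalg.solve(P[n]['mtx'],[uv[0],uv[1],1.]); o=E[:3,3]
    return o+d*(z-o[2])/d[2]
def toolT(s):
    T=np.eye(4);q=s['tcp_rot'];T[:3,:3]=R.from_quat([q[1],q[2],q[3],q[0]]).as_matrix();T[:3,3]=s['ee_pos'];return T
def wristE(s): return toolT(s)@P['wrist']['T_tool_cam']
def crop(uv,off,sc): return (np.array(uv,float)+.5)/sc-.5+np.array(off)
E
python3 - <<'E'
from h import *
tt=crop([(112,288),(165,412),(250,375),(598,103),(640,180)],(310,235),8)
ss=crop([(155,60),(90,155),(240,98),(172,187),(660,385)],(240,255),8)
for i,(a,z) in enumerate(zip(tt,[.095,.095,.095,.056,.056])): print('top',back('top',a,z).round(4))
for i,(a,z) in enumerate(zip(ss,[.095]*4+[.056])): print('side',back('side',a,z).round(4))
# local (x,y)
# arm x dir ~ +y? determine 
def W(p,L): 
    c,s=np.cos(p[2]),np.sin(p[2]); L=np.array(L); return np.c_[p[0]+c*L[:,0]-s*L[:,1],p[1]+s*L[:,0]+c*L[:,1],L[:,2]]
LT=[(.1,-.02,.095),(.1,.02,.095),(.069,.02,.095),(-.079,-.0125,.056),(-.079,.0125,.056)]
LS=[(.1,-.02,.095),(.1,.02,.095),(.069,-.02,.095),(.069,.02,.095),(-.079,-.0125,.056)]
f=lambda p:np.r_[(proj('top',W(p,LT))-tt).ravel(),(proj('side',W(p,LS))-ss).ravel()]
o=least_squares(f,[.35,-.2,1.9],loss='soft_l1');print(o.x,o.x[2]*57.3);print(f(o.x).reshape(-1,2).round(1).tolist())
# strip
for z in (.215,):
  for uv in [(328,128),(402,268),(315,130),(390,275)]: print('striptop',back('top',crop(uv,(170,175),7),z).round(4))
  for uv in [(260,130),(303,78)]: print('stripside',back('side',crop(uv,(200,145),6.3),z).round(4))
for uv in [(185,198),(310,122),(415,315),(300,392)]: print('chan',back('top',crop(uv,(170,175),7),.215).round(4))
for uv in [(95,275),(378,108),(527,378),(240,545)]: print('base',back('top',crop(uv,(170,175),7),.005).round(4))
# billet, ring, bin
for n,uv,z in (('billet',(142,292),.06),('ring',(167,149),.035),('bin',(364,193),.055)): print(n,back('top',uv,z).round(3))
print(toolT(r.sense()).round(3))
E
```

```text
top [ 0.4264 -0.1409  0.095 ]
top [ 0.3895 -0.1573  0.095 ]
top [ 0.4013 -0.1833  0.095 ]
top [ 0.4875 -0.3035  0.056 ]
top [ 0.4635 -0.3166  0.056 ]
side [ 0.431  -0.1395  0.095 ]
side [ 0.3901 -0.1592  0.095 ]
side [ 0.4416 -0.1683  0.095 ]
side [ 0.4017 -0.1844  0.095 ]
side [ 0.4913 -0.3061  0.056 ]
[ 0.44711448 -0.24007746  1.96643096] 112.67649423280982
[[-0.3, -0.3], [-0.7, -0.3], [0.3, -0.3], [1.8, -0.6], [0.4, -1.0], [-1.1, 0.8], [-0.9, -0.9], [-0.7, 0.6], [0.0, -0.1], [-0.0, 1.0]]
striptop [0.5945 0.1201 0.215 ]
striptop [0.5507 0.0952 0.215 ]
striptop [0.5938 0.1242 0.215 ]
striptop [0.5484 0.0989 0.215 ]
stripside [0.5543 0.1021 0.215 ]
stripside [0.5981 0.1274 0.215 ]
chan [0.5709 0.1644 0.215 ]
chan [0.5963 0.1259 0.215 ]
chan [0.536  0.0906 0.215 ]
chan [0.5108 0.1258 0.215 ]
base [0.5634 0.2215 0.005 ]
base [0.6313 0.1154 0.005 ]
base [0.5286 0.0548 0.005 ]
base [0.4623 0.1618 0.005 ]
billet [0.36  0.307 0.06 ]
ring [0.733 0.268 0.035]
bin [ 0.627 -0.252  0.055]
[[ 0.381 -0.    -0.925  0.248]
 [ 0.925 -0.001  0.381  0.601]
 [-0.001 -1.    -0.     0.404]
 [ 0.     0.     0.     1.   ]]
```

```bash
cat >> h.py <<'E'
def pose(pos,yaw,tilt=0):
    """tool pose: z horizontally along yaw(deg), y down; tilt(deg) swings fingers toward -z side"""
    a=np.radians(yaw);t=np.radians(tilt);h=np.array([np.cos(a),np.sin(a),0]);u=np.array([0,0,1.])
    y=-u*np.cos(t)-h*np.sin(t); z=h*np.cos(t)-u*np.sin(t); x=np.cross(y,z)
    T=np.eye(4);T[:3,:3]=np.c_[x,y,z];T[:3,3]=pos;return T
def rel(T0,T1):
    D=np.linalg.inv(T0)@T1
    return (D[:3,3]*100).round(2).tolist(),R.from_matrix(D[:3,:3]).as_rotvec().round(4).tolist()
def here():
    s=r.sense();T=toolT(s)
    print('t',s['time'],'p',s['ee_pos'].round(4),'yaw',np.degrees(np.arctan2(T[1,2],T[0,2])).round(2),'y',T[:3,1].round(4),'F',s['ft_force'].round(2),'gap',round(s['finger_gap'],4),'j',s['joint_pos'].round(2));return s,T
E
python3 - <<'E'
from h import *
s,T=here()
A=pose([.42,.36,.43],87);B=pose([.60,.14,.44],15)
print(rel(T,A));print(rel(A,B));print(rel(B,pose([.66,-.045,.39],-60,25)))
E
```

```text
t 0.15 p [0.2476 0.6008 0.4039] yaw 157.6 y [-4.0e-04 -1.4e-03 -1.0e+00] F [0.09 0.29 0.3 ] gap 0.0852 j [-1.22  0.47 -0.01  1.6   0.01  1.07 -0.06]
([-15.7, -2.58, -25.12], [0.001, 1.2323, -0.0012])
([19.13, -1.0, -21.03], [0.0, 1.2566, 0.0])
([19.42, 5.0, 1.01], [-0.3718, 1.2869, 0.2853])
```

Request:
{"fn": "drive_tool", "kwargs": {
  "targets": [0,-15.7,-2.6,-25.1,0,1.23,0,0,-15.7,-2.6,-25.1,0,1.23,0,0,-15.7,-2.6,-25.1,0,1.23,0,0,-15.7,-2.6,-25.1,0,1.23,0,0,-15.7,-2.6,-25.1,0,1.23,0,0,-15.7,-2.6,-25.1,0,1.23,0,0,-15.7,-2.6,-25.1,0,1.23,0,0,-15.7,-2.6,-25.1,0,1.23,0,0,-15.7,-2.6,-25.1,0,1.23,0,0,-15.7,-2.6,-25.1,0,1.23,0,0,-15.7,-2.6,-25.1,0,1.23,0,0,-15.7,-2.6,-25.1,0,1.23,0]
}}

```text
time: 1.15
ee_pos: [0.4197, 0.3603, 0.4305]
tcp_rot: [-0.707, 0.707, -0.017, 0.016]
ft_force: [-0.5, -0.3, -0.4]
finger_gap: 0.0854
```

Request:
{"fn": "drive_tool", "kwargs": {
  "targets": [0,19.1,-1,-21,0,1.26,0,0,19.1,-1,-21,0,1.26,0,0,19.1,-1,-21,0,1.26,0,0,19.1,-1,-21,0,1.26,0,0,19.1,-1,-21,0,1.26,0,0,19.1,-1,-21,0,1.26,0,0,19.1,-1,-21,0,1.26,0,0,19.1,-1,-21,0,1.26,0,0,19.1,-1,-21,0,1.26,0,0,19.1,-1,-21,0,1.26,0,0,19.1,-1,-21,0,1.26,0,0,19.1,-1,-21,0,1.26,0]
}}

```text
time: 2.15
ee_pos: [0.6, 0.1414, 0.4403]
tcp_rot: [-0.562, 0.562, -0.429, 0.429]
ft_force: [1.0, 0.2, 0.6]
finger_gap: 0.0853
```

```bash
python3 - <<'E'
from h import *
s,T=here()
print(rel(T,pose([.66,-.045,.39],-60,25)))
E
```

```text
t 2.15 p [0.6    0.1414 0.4403] yaw 15.25 y [-6.e-04 -4.e-04 -1.e+00] F [1.   0.16 0.63] gap 0.0853 j [-0.78  0.42  0.66  1.69 -0.28  1.13 -1.34]
([19.56, 5.04, 0.89], [-0.371, 1.291, 0.2869])
```

Request:
{"fn": "drive_tool", "kwargs": {
  "targets": [0,19.6,5,0.9,-0.37,1.29,0.29,0,19.6,5,0.9,-0.37,1.29,0.29,0,19.6,5,0.9,-0.37,1.29,0.29,0,19.6,5,0.9,-0.37,1.29,0.29,0,19.6,5,0.9,-0.37,1.29,0.29,0,19.6,5,0.9,-0.37,1.29,0.29,0,19.6,5,0.9,-0.37,1.29,0.29,0,19.6,5,0.9,-0.37,1.29,0.29,0,19.6,5,0.9,-0.37,1.29,0.29,0,19.6,5,0.9,-0.37,1.29,0.29,0,19.6,5,0.9,-0.37,1.29,0.29,0,19.6,5,0.9,-0.37,1.29,0.29]
}}

```text
time: 3.15
ee_pos: [0.6593, -0.0465, 0.3902]
tcp_rot: [0.139, -0.216, 0.816, -0.518]
ft_force: [-0.2, -0.6, 0.2]
finger_gap: 0.0854
```

```bash
python3 - <<'E'
from h import *
import pickle
s,T=here();im=r.get_image('wrist');pickle.dump(s,open('s1.pkl','wb'));cv2.imwrite('pics/w1.png',im)
E
```

```text
t 3.15 p [ 0.6593 -0.0465  0.3902] yaw -60.17 y [-0.2076  0.3706 -0.9053] F [-0.24 -0.64  0.23] gap 0.0854 j [-0.43  0.68  0.82  1.54 -0.76  1.53 -2.07]
```

View pics/w1.png

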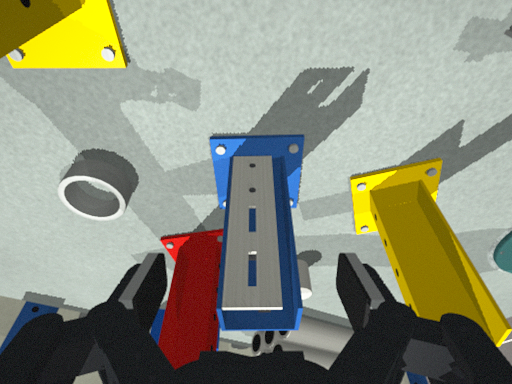

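```bash
python3 - <<'E'
import cv2
t=cv2.imread('pics/w1.png')
cv2.imwrite('pics/w1a.png',cv2.resize(t[130:230,200:320],None,fx=6,fy=6,interpolation=cv2.INTER_CUBIC))
cv2.imwrite('pics/w1b.png',cv2.resize(t[235:335,200:320],None,fx=6,fy=6,interpolation=cv2.INTER_CUBIC))
E
```

```text
(no output)
```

View pics/w1a.png

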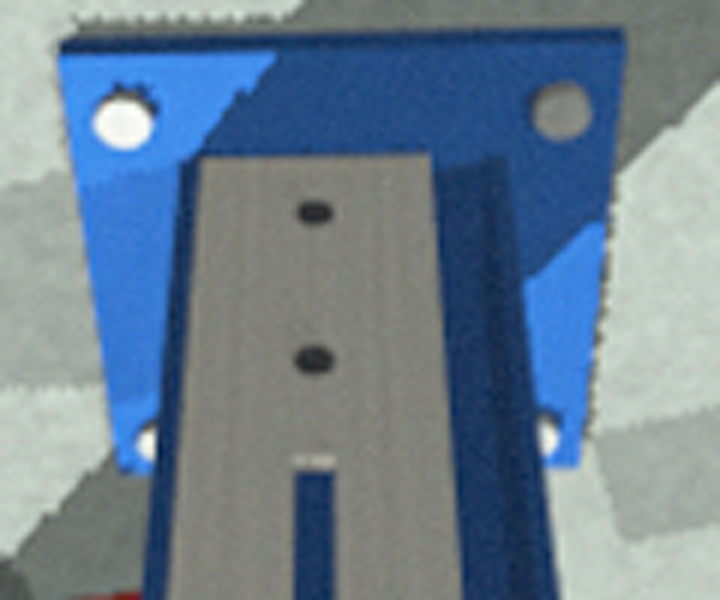

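View pics/w1b.png

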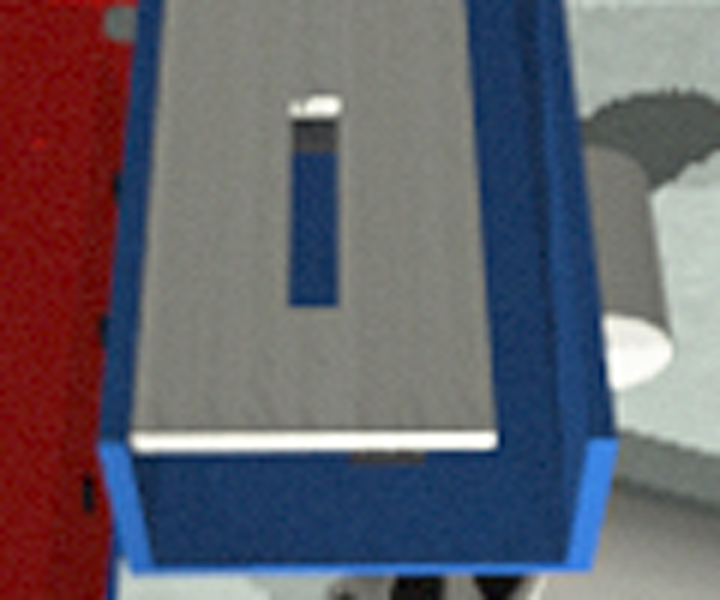

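```bash
python3 - <<'E'
from h import *
import pickle
s=pickle.load(open('s1.pkl','rb'));E=wristE(s)
a=crop([(292,456),(338,456),(203,155),(432,155)],(200,130),6)
b=crop([(290,98),(342,96),(289,306),(338,306),(131,434),(497,432)],(200,235),6)
ch=crop([(103,440),(614,438)],(200,235),6)  # channel front top corners
px=np.r_[a,b]
def L(zb,zt): return np.array([(0,3.75,100),(0,-3.75,100),(0,25,zb),(0,-25,zb),(0,3.75,160),(0,-3.75,160),(0,3.75,196),(0,-3.75,196),(0,25,zt),(0,-25,zt)])*1e-3*[1,-1,1]
def W(p):
    Y=np.radians(p[2]);c,sn=np.cos(Y),np.sin(Y);l=L(p[4],p[5]);
    return np.c_[p[0]+c*l[:,0]-sn*l[:,1],p[1]+sn*l[:,0]+c*l[:,1],l[:,2]+p[3]]
for fix in (0,1):
    f=lambda p:np.r_[(proj('wrist',W(p),E)-px).ravel(),(p[3]/.0015 if fix==0 else p[3]/1e-6)]
    o=least_squares(f,[.573,.108,120.5,0,8,215],x_scale=[.01,.01,1,.01,5,5]);print(o.x.round(4),'res',f(o.x)[:-1].reshape(-1,2).round(2).tolist())
    p=o.x
    for uv in ch: 
        X=back('wrist',uv,.215+p[3],E); Y=np.radians(p[2]);d=X[:2]-p[:2];print('chan local',d@[np.cos(Y),np.sin(Y)],d@[-np.sin(Y),np.cos(Y)])
E
```

```text
[ 5.719000e-01  1.049000e-01  1.203515e+02 -2.000000e-04  9.924200e+00
  2.149481e+02] res [[0.48, -0.28], [-0.36, -0.31], [-0.22, 0.13], [-0.31, -0.12], [0.23, 0.07], [-0.58, 0.38], [-0.05, 0.05], [0.42, 0.03], [0.24, -0.11], [-0.05, 0.13]]
chan local 0.0019127885253725984 -0.029223621999346184
chan local 0.0015260232160733001 0.04121620078626194
[ 5.720000e-01  1.047000e-01  1.203525e+02 -0.000000e+00  1.005830e+01
  2.148892e+02] res [[0.48, -0.31], [-0.35, -0.35], [-0.23, 0.13], [-0.29, -0.12], [0.22, 0.08], [-0.58, 0.38], [-0.05, 0.09], [0.42, 0.07], [0.22, -0.11], [-0.02, 0.13]]
chan local 0.001786871719981092 -0.029179816381950708
chan local 0.0014019692104885438 0.04115730944887781
```

```bash
python3 - <<'E'
from h import *
s,T=here()
print(rel(T,pose([.447,-.240,.29],112.7-180)))
E
```

```text
t 3.2 p [ 0.6593 -0.0463  0.3903] yaw -59.88 y [-0.2078  0.3689 -0.9059] F [ 0.61  0.54 -0.15] gap 0.0855 j [-0.43  0.68  0.82  1.54 -0.76  1.52 -2.07]
([28.12, 6.35, 9.77], [0.4369, 0.1263, 0.023])
```

Request:
{"fn": "drive_tool", "kwargs": {
  "targets": [0,28.1,6.35,9.8,0.437,0.126,0.023,0,28.1,6.35,9.8,0.437,0.126,0.023,0,28.1,6.35,9.8,0.437,0.126,0.023,0,28.1,6.35,9.8,0.437,0.126,0.023,0,28.1,6.35,9.8,0.437,0.126,0.023,0,28.1,6.35,9.8,0.437,0.126,0.023,0,28.1,6.35,9.8,0.437,0.126,0.023,0,28.1,6.35,9.8,0.437,0.126,0.023,0,28.1,6.35,9.8,0.437,0.126,0.023,0,28.1,6.35,9.8,0.437,0.126,0.023,0,28.1,6.35,9.8,0.437,0.126,0.023,0,28.1,6.35,9.8,0.437,0.126,0.023]
}}

```text
time: 4.2
ee_pos: [0.4477, -0.238, 0.2909]
tcp_rot: [-0.139, 0.139, -0.693, 0.693]
ft_force: [0.3, 0.0, 0.2]
finger_gap: 0.0854
```

```bash
python3 - <<'E'
from h import *
import pickle
s,T=here();im=r.get_image('wrist');pickle.dump(s,open('s2.pkl','wb'));cv2.imwrite('pics/w2.png',im)
cv2.imwrite('pics/w2b.png',cv2.resize(im[:380,100:420],None,fx=1.57,fy=1.57,interpolation=cv2.INTER_CUBIC))
E
```

```text
t 4.2 p [ 0.4477 -0.238   0.2909] yaw -67.29 y [-1.e-04 -6.e-04 -1.e+00] F [0.34 0.04 0.22] gap 0.0854 j [-0.34  0.56  0.98  2.09 -0.64  0.83 -1.71]
```

View pics/w2.png

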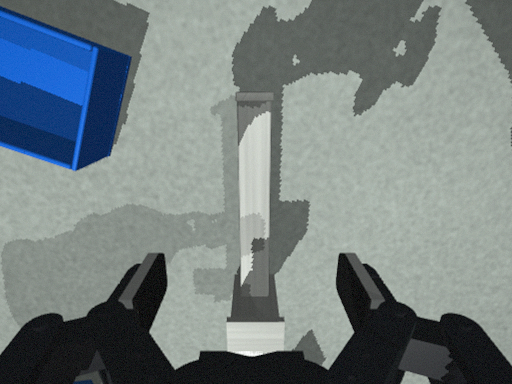

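```bash
python3 - <<'E'
import cv2
t=cv2.imread('pics/w2.png')
cv2.imwrite('pics/w2a.png',cv2.resize(t[80:120,215:295],None,fx=9,fy=9,interpolation=cv2.INTER_CUBIC))
cv2.imwrite('pics/w2c.png',cv2.resize(t[290:360,205:305],None,fx=7,fy=7,interpolation=cv2.INTER_CUBIC))
E
```

```text
(no output)
```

View pics/w2a.png

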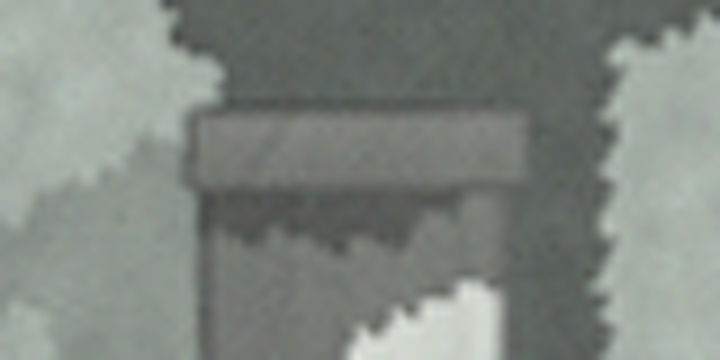

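View pics/w2c.png

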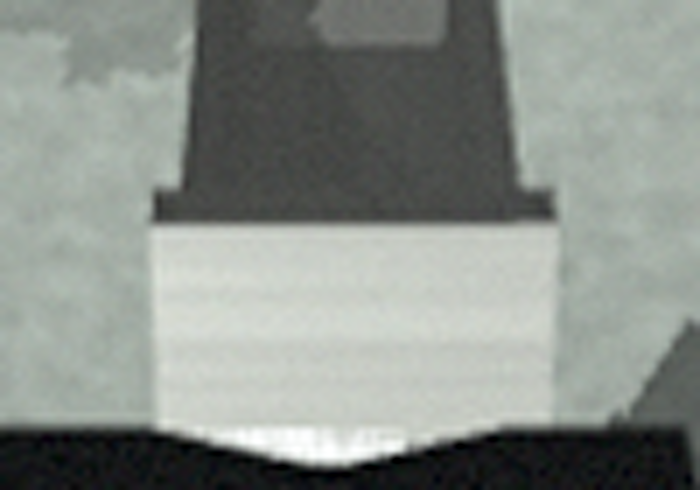

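```bash
python3 - <<'E'
from h import *
import pickle
s=pickle.load(open('s2.pkl','rb'));E=wristE(s);T=toolT(s)
px=np.r_[crop([(195,112),(527,112)],(215,80),9),crop([(152,224),(558,224)],(205,290),7)]
X=[back('wrist',u,z,E) for u,z in zip(px,[.056,.056,.095,.095])]
for x in X: print(x.round(4), ((np.linalg.inv(T)@np.r_[x,1])[:3]*1000).round(1))
m1=(X[0]+X[1])/2;m2=(X[2]+X[3])/2;d=(m2-m1)[:2];print('len',np.linalg.norm(d),'yaw',np.degrees(np.arctan2(d[1],d[0])),'w',np.linalg.norm(X[0]-X[1]),np.linalg.norm(X[2]-X[3]))
g=m2[:2]-d/np.linalg.norm(d)*.069;print('grip',g)
yaw=np.degrees(np.arctan2(d[1],d[0]))
s,T=here()
print(rel(T,pose([g[0],g[1],.178],yaw-180)))
E
```

```text
[ 0.4885 -0.3123  0.056 ] [ -9.  235.   84.2]
[ 0.4665 -0.3215  0.056 ] [ 14.8 235.   84.2]
[ 0.438  -0.1724  0.095 ] [-16.4 195.9 -64.3]
[ 0.4014 -0.1877  0.095 ] [ 23.3 195.9 -64.3]
len 0.14854559480145413 yaw 112.92389156110714 w 0.023803834058511525 0.03968021582596237
grip [ 0.44653659 -0.24362452]
t 4.25 p [ 0.4476 -0.238   0.2909] yaw -67.32 y [-3.e-04 -6.e-04 -1.e+00] F [-0.72 -0.35  0.42] gap 0.0854 j [-0.34  0.56  0.98  2.09 -0.64  0.83 -1.71]
([0.31, 11.29, 0.48], [-0.0005, -0.0043, 0.0005])
```

Request:
{"fn": "drive_tool", "kwargs": {
  "targets": [0,0.3,2,0.5,0,0,0,0,0.3,4,0.5,0,0,0,0,0.3,6,0.5,0,0,0,0,0.3,8,0.5,0,0,0,0,0.3,9.5,0.5,0,0,0,0,0.3,10.5,0.5,0,0,0,0,0.3,11.2,0.5,0,0,0,0,0.3,11.2,0.5,0,0,0],
  "newtons": 50
}}

```text
time: 4.92
ee_pos: [0.4454, -0.2443, 0.1778]
tcp_rot: [0.137, -0.139, 0.694, -0.693]
ft_force: [-0.4, 1.0, 0.2]
finger_gap: 0.0853
```

Request:
{"fn": "drive_tool", "kwargs": {
  "targets": [1,0,0,0,0,0,0,1,0,0,0,0,0,0,1,0,0,0,0,0,0,1,0,0,0,0,0,0,1,0,0,0,0,0,0,1,0,0,0,0,0,0,1,0,0,0,0,0,0,1,0,0,0,0,0,0],
  "newtons": 50
}}

```text
time: 5.58
ee_pos: [0.4456, -0.2449, 0.1792]
tcp_rot: [-0.138, 0.137, -0.694, 0.694]
ft_force: [-0.8, 1.1, 5.9]
finger_gap: 0.0242
```

```bash
python3 - <<'E'
from h import *
s,T=here();im=r.get_image('wrist');cv2.imwrite('pics/w3.png',im)
E
```

```text
t 5.5833 p [ 0.4456 -0.2449  0.1792] yaw -67.57 y [ 2.e-04 -2.e-04 -1.e+00] F [-0.78  1.07  5.87] gap 0.0242 j [-0.16  0.73  0.76  2.11 -0.87  0.65 -1.54]
```

View pics/w3.png

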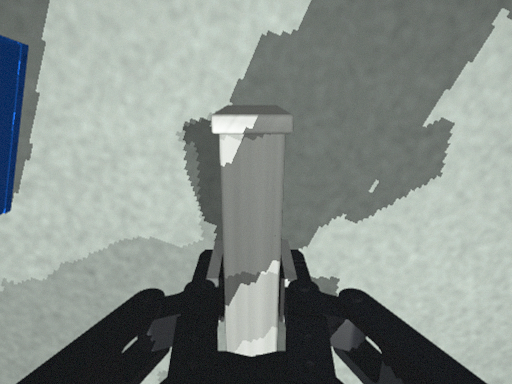

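```bash
python3 - <<'E'
import cv2
t=cv2.imread('pics/w3.png')
cv2.imwrite('pics/w3a.png',cv2.resize(t[95:145,200:305],None,fx=7,fy=7,interpolation=cv2.INTER_CUBIC))
cv2.imwrite('pics/w3c.png',cv2.resize(t[290:360,205:305],None,fx=7,fy=7,interpolation=cv2.INTER_CUBIC))
E
```

```text
(no output)
```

View pics/w3a.png

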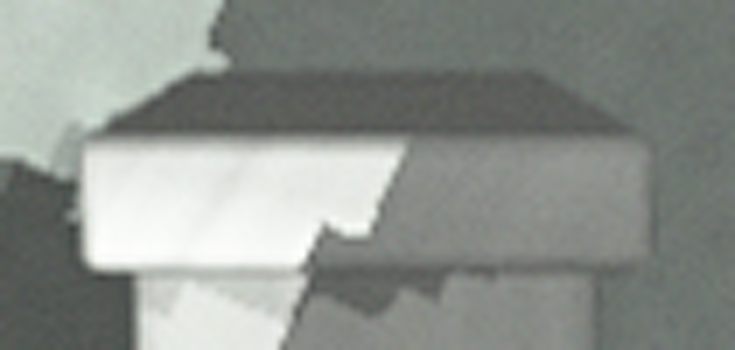

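View pics/w3c.png

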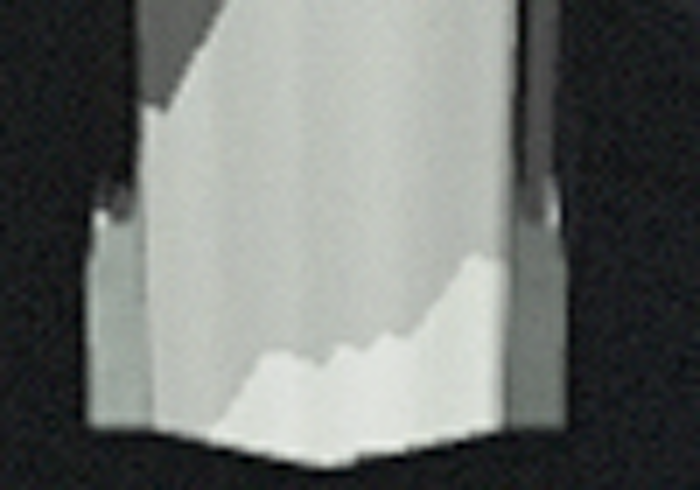

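```bash
cat >> h.py <<'E'
S=np.array([.572,.1048]);YU=120.35
D=np.array([np.cos(np.radians(YU)),np.sin(np.radians(YU))]);TX=np.array([-D[1],D[0]])  # tool x dir for z=-d
def tcp_for(gx,gz,ty=0,ofs=-.0012):
    """TCP for bracket_seat at x=gx (neg=off face), z=gz above home, ty extra along tool x"""
    p=S+D*(gx-.1008)-TX*ofs+TX*ty
    return pose([p[0],p[1],.1+gz+.157],YU-180)
E
python3 - <<'E'
from h import *
print(TX)
s,T=here()
A=pose([s['ee_pos'][0],s['ee_pos'][1],.281],-67.57)
print(rel(T,A)); B=tcp_for(-.060,.024); print(B[:3,3]);print(rel(T,B))
E
```

```text
[-0.86295494 -0.50528089]
t 5.6333 p [ 0.4457 -0.2448  0.1793] yaw -67.57 y [ 3.e-04 -2.e-04 -1.e+00] F [0.09 1.88 6.07] gap 0.0244 j [-0.16  0.73  0.76  2.11 -0.87  0.65 -1.54]
([-0.0, -10.17, 0.0], [-0.0003, -0.0, -0.0002])
[ 0.65221362 -0.03456949  0.281     ]
([-27.12, -10.17, -11.55], [-0.0003, -0.1382, -0.0002])
```

Request:
{"fn": "drive_tool", "kwargs": {
  "targets": [1,0,-1,0,0,0,0,1,0,-3,0,0,0,0,1,0,-6,0,0,0,0,1,0,-10.2,0,0,0,0,1,-4,-10.2,-1.5,0,-0.02,0,1,-8,-10.2,-3.3,0,-0.05,0,1,-12,-10.2,-5,0,-0.08,0,1,-16,-10.2,-7,0,-0.11,0,1,-20,-10.2,-8.5,0,-0.138,0,1,-24,-10.2,-10.2,0,-0.138,0,1,-27.1,-10.2,-11.5,0,-0.138,0,1,-27.1,-10.2,-11.5,0,-0.138,0]
}}

```text
time: 6.63
ee_pos: [0.6565, -0.0256, 0.2794]
tcp_rot: [0.19, -0.188, 0.682, -0.68]
ft_force: [1.3, 2.4, -4.4]
finger_gap: 0.0245
```

```bash
python3 - <<'E'
from h import *
s,T=here();print(rel(T,tcp_for(-.060,.024)));print(rel(T,tcp_for(-.020,.024)))
for n in('side','top','wrist'):
    cv2.imwrite(f'pics/{n}4.png',r.get_image(n))
im=cv2.imread('pics/side4.png');cv2.imwrite('pics/side4b.png',cv2.resize(im[140:260,200:320],None,fx=5,fy=5,interpolation=cv2.INTER_CUBIC))
im=cv2.imread('pics/top4.png');cv2.imwrite('pics/top4b.png',cv2.resize(im[170:290,190:310],None,fx=5,fy=5,interpolation=cv2.INTER_CUBIC))
E
```

```text
t 6.6333 p [ 0.6565 -0.0256  0.2794] yaw -58.97 y [ 0.0016  0.0033 -1.    ] F [ 1.34  2.43 -4.41] gap 0.0245 j [-0.59  0.78  0.87  1.72 -0.7   0.99 -2.06]
([0.83, -0.16, 0.55], [0.002, 0.0118, -0.003])
([0.79, -0.15, -3.45], [0.002, 0.0118, -0.003])
```

View pics/side4b.png

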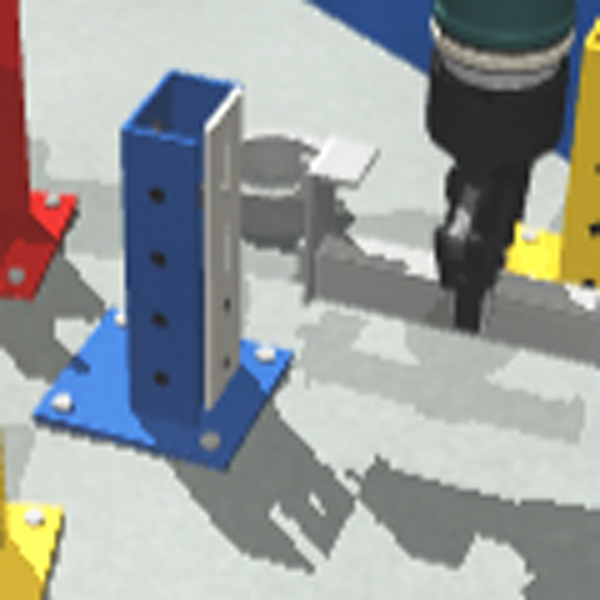

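View pics/top4b.png

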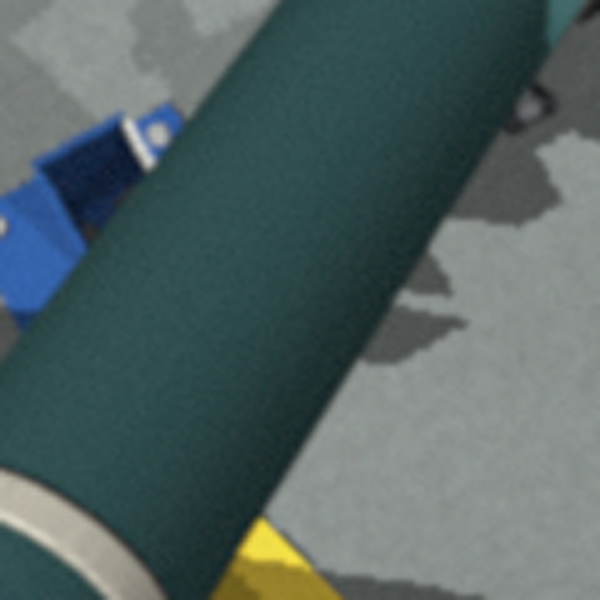

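View pics/wrist4.png

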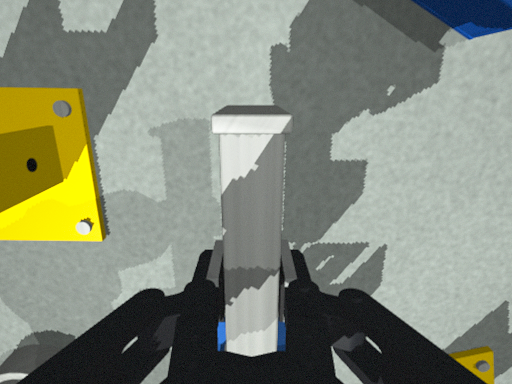

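```bash
python3 - <<'E'
from h import *
s,T=here();print(s['torque'].round(2));print(rel(T,tcp_for(-.060,.024)));print(rel(T,tcp_for(-.020,.024)))
E
```

```text
t 6.7833 p [ 0.6516 -0.0343  0.2796] yaw -59.56 y [-0.0033 -0.0016 -1.    ] F [-0.51 -0.53 -4.11] gap 0.0244 j [-0.59  0.77  0.88  1.73 -0.7   0.99 -2.06]
[-0.17 -0.01 -0.01]
([-0.04, -0.14, 0.06], [0.0002, 0.0015, 0.0036])
([-0.05, -0.14, -3.94], [0.0002, 0.0015, 0.0036])
```

Request:
{"fn": "drive_tool", "kwargs": {
  "targets": [1,-0.03,-0.05,-0.8,0,0,0.003,1,-0.04,-0.1,-1.6,0,0,0.003,1,-0.04,-0.15,-2.4,0,0,0.003,1,-0.04,-0.15,-3.2,0,0,0.003,1,-0.04,-0.15,-3.9,0,0,0.003,1,-0.04,-0.15,-3.9,0,0,0.003,1,-0.04,-0.15,-3.9,0,0,0.003]
}}

```text
time: 7.37
ee_pos: [0.6325, -0.0004, 0.282]
tcp_rot: [0.186, -0.185, 0.683, -0.682]
ft_force: [-0.4, 0.2, -4.3]
finger_gap: 0.0244
```

```bash
python3 - <<'E'
from h import *
s,T=here();print(rel(T,tcp_for(-.020,.024)))
n='side'
im=r.get_image(n);cv2.imwrite(f'pics/side5.png',im);cv2.imwrite('pics/side5b.png',cv2.resize(im[145:225,220:300],None,fx=7.4,fy=7.4,interpolation=cv2.INTER_CUBIC))
s,T=here();print(rel(T,tcp_for(-.020,.024)))
E
```

```text
t 7.3667 p [ 6.325e-01 -4.000e-04  2.820e-01] yaw -59.6 y [ 0.0017  0.0015 -1.    ] F [-0.45  0.22 -4.3 ] gap 0.0244 j [-0.66  0.74  0.89  1.78 -0.69  0.96 -2.1 ]
([0.02, 0.1, -0.05], [0.0004, 0.0009, -0.0022])
t 7.4167 p [ 0.6326 -0.001   0.282 ] yaw -59.64 y [ 1.9e-03  9.0e-04 -1.0e+00] F [-0.6   0.57 -4.6 ] gap 0.0243 j [-0.66  0.74  0.89  1.78 -0.69  0.96 -2.1 ]
([0.0, 0.1, -0.12], [-0.0002, 0.0001, -0.0021])
```

View pics/side5b.png

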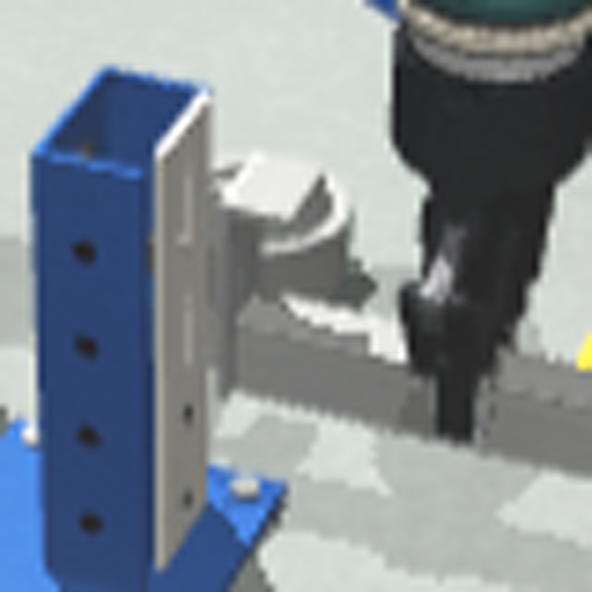

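Request:
{"fn": "drive_tool", "kwargs": {
  "targets": [1,0,0.1,-0.1,0,0,0,1,0,0.1,-0.2,0,0,0,1,0,0.1,-0.3,0,0,0,1,0,0.1,-0.4,0,0,0,1,0,0.1,-0.5,0,0,0,1,0,0.1,-0.6,0,0,0,1,0,0.1,-0.7,0,0,0,1,0,0.1,-0.8,0,0,0,1,0,0.1,-0.9,0,0,0,1,0,0.1,-1,0,0,0,1,0,0.1,-1,0,0,0,1,0,0.1,-1,0,0,0]
}}

```text
time: 8.42
ee_pos: [0.6278, 0.0069, 0.2811]
tcp_rot: [-0.186, 0.184, -0.682, 0.683]
ft_force: [2.7, -1.7, -4.7]
finger_gap: 0.0245
```

```bash
python3 - <<'E'
from h import *
s,T=here();print('F along d',s['ft_force'][:2]@D,'tx',s['ft_force'][:2]@TX);print(rel(T,tcp_for(-.010,.024)))
E
```

```text
t 8.4167 p [0.6278 0.0069 0.2811] yaw -59.7 y [ 2.6e-03  1.0e-04 -1.0e+00] F [ 2.68 -1.71 -4.71] gap 0.0245 j [-0.68  0.74  0.89  1.79 -0.69  0.95 -2.11]
F along d -2.8302803394544975 tx -1.4519792043482889
([-0.01, 0.0, -0.19], [-0.0012, -0.0008, -0.0022])
```

Request:
{"fn": "drive_tool", "kwargs": {
  "targets": [1,0,0,-0.1,0,0,0,1,0,0,-0.2,0,0,0,1,0,0,-0.3,0,0,0,1,0,0,-0.3,0,0,0,1,0,0,-0.3,0,0,0]
}}

```text
time: 8.83
ee_pos: [0.6265, 0.0098, 0.2811]
tcp_rot: [-0.186, 0.184, -0.682, 0.683]
ft_force: [2.7, -2.4, -4.0]
finger_gap: 0.0241
```

```bash
python3 - <<'E'
from h import *
s,T=here();print('F along d',s['ft_force'][:2]@D,'tx',s['ft_force'][:2]@TX, s['torque']);print(rel(T,tcp_for(-.007,.024)))
E
```

```text
t 8.8333 p [0.6265 0.0098 0.2811] yaw -59.7 y [ 3.1e-03  7.0e-04 -1.0e+00] F [ 2.66 -2.42 -4.02] gap 0.0241 j [-0.69  0.74  0.89  1.8  -0.69  0.95 -2.11]
F along d -3.42949960607185 tx -1.0739556858490424 [-0.42796189 -0.67589463 -0.19802547]
([0.02, 0.01, -0.17], [-0.0009, -0.0009, -0.0031])
```

Request:
{"fn": "drive_tool", "kwargs": {
  "targets": [1,0,0,-0.1,0,0,0,1,0,0,-0.2,0,0,0,1,0,0,-0.3,0,0,0,1,0,0,-0.4,0,0,0,1,0,0,-0.5,0,0,0,1,0,0,-0.6,0,0,0,1,0,0,-0.6,0,0,0,1,0,0,-0.6,0,0,0]
}}

```text
time: 9.5
ee_pos: [0.6231, 0.0158, 0.2809]
tcp_rot: [0.186, -0.184, 0.683, -0.682]
ft_force: [3.1, 3.4, -3.5]
finger_gap: 0.0241
```

```bash
python3 - <<'E'
from h import *
s,T=here();print('F along d',s['ft_force'][:2]@D,'tx',s['ft_force'][:2]@TX, s['torque']);print(rel(T,tcp_for(-.000,.024)))
im=r.get_image('side');cv2.imwrite('pics/side6b.png',cv2.resize(im[145:225,220:300],None,fx=7.4,fy=7.4,interpolation=cv2.INTER_CUBIC))
E
```

```text
t 9.5 p [0.6231 0.0158 0.2809] yaw -59.65 y [ 0.0015  0.002  -1.    ] F [ 3.07  3.38 -3.49] gap 0.0241 j [-0.7   0.73  0.89  1.81 -0.69  0.95 -2.12]
F along d 1.3611996768642884 tx -4.358668571596259 [ 0.38686296 -0.55680951 -0.43318766]
([0.03, -0.01, -0.18], [0.0009, 0.0, -0.0023])
```

View pics/side6b.png

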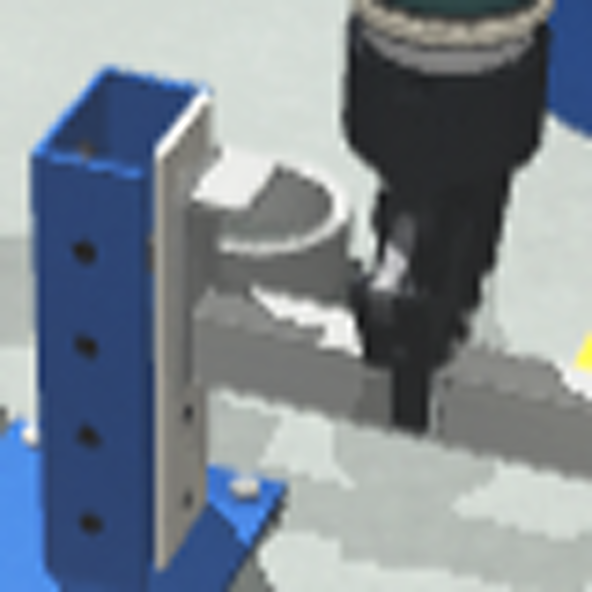

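Request:
{"fn": "drive_tool", "kwargs": {
  "targets": [1,-0.04,0,-0.1,0,0,0,1,-0.08,0,-0.2,0,0,0,1,-0.08,0,-0.3,0,0,0,1,-0.08,0,-0.4,0,0,0,1,-0.08,0,-0.4,0,0,0,1,-0.08,0,-0.4,0,0,0]
}}

```text
time: 10.05
ee_pos: [0.6218, 0.0184, 0.2809]
tcp_rot: [-0.186, 0.184, -0.682, 0.683]
ft_force: [4.6, -2.5, -5.2]
finger_gap: 0.0244
```

```bash
python3 - <<'E'
from h import *
s,T=here();print('F along d',s['ft_force'][:2]@D,'tx',s['ft_force'][:2]@TX, s['torque']);print(rel(T,tcp_for(-.000,.024)))
E
```

```text
t 10.05 p [0.6218 0.0184 0.2809] yaw -59.69 y [ 2.1e-03 -1.0e-04 -1.0e+00] F [ 4.63 -2.53 -5.16] gap 0.0244 j [-0.7   0.73  0.89  1.81 -0.69  0.95 -2.12]
F along d -4.525258350963258 tx -2.713117337324404 [-0.52765117 -0.79395894 -0.228626  ]
([0.05, -0.01, 0.11], [-0.0012, -0.0007, -0.0018])
```

Request:
{"fn": "drive_tool", "kwargs": {
  "targets": [1,-0.04,0,-0.1,0,0,0,1,-0.04,0,-0.2,0,0,0,1,-0.04,0,-0.3,0,0,0,1,-0.04,0,-0.3,0,0,0,1,-0.04,0,-0.3,0,0,0]
}}

```text
time: 10.47
ee_pos: [0.6213, 0.019, 0.2814]
tcp_rot: [-0.186, 0.183, -0.681, 0.685]
ft_force: [8.1, -7.9, -7.8]
finger_gap: 0.0242
```

```bash
python3 - <<'E'
from h import *
s,T=here();print('F along d',s['ft_force'][:2]@D,'tx',s['ft_force'][:2]@TX, s['torque']);print(rel(T,tcp_for(-.000,.024)))
E
```

```text
t 10.4667 p [0.6213 0.019  0.2814] yaw -59.79 y [ 0.0054 -0.0041 -1.    ] F [ 8.13 -7.86 -7.85] gap 0.0242 j [-0.71  0.73  0.89  1.81 -0.69  0.94 -2.13]
F along d -10.89041150619709 tx -3.0483373321143015 [-1.52663104 -1.44237464 -0.14293034]
([0.04, 0.04, 0.19], [-0.0063, -0.0025, -0.0026])
```

Request:
{"fn": "drive_tool", "kwargs": {
  "targets": [1,-0.03,0,0.15,0,0,0,1,-0.05,0.1,0.18,0,0,0,1,-0.05,0.2,0.18,0,0,0,1,-0.05,0.3,0.18,0,0,0,1,-0.05,0.4,0.18,0,0,0,1,-0.05,0.5,0.18,0,0,0,1,-0.05,0.6,0.18,0,0,0,1,-0.05,0.7,0.18,0,0,0,1,-0.05,0.8,0.18,0,0,0,1,-0.05,0.8,0.18,0,0,0]
}}

```text
time: 11.3
ee_pos: [0.622, 0.0189, 0.2733]
tcp_rot: [-0.185, 0.184, -0.682, 0.683]
ft_force: [3.1, -5.0, -2.9]
finger_gap: 0.0244
```

```bash
python3 - <<'E'
from h import *
s,T=here();print('F along d',s['ft_force'][:2]@D,'tx',s['ft_force'][:2]@TX, s['torque']);print(rel(T,tcp_for(-.000,.024)))
E
```

```text
t 11.3 p [0.622  0.0189 0.2733] yaw -59.7 y [ 0.0024 -0.0014 -1.    ] F [ 3.13 -5.01 -2.87] gap 0.0244 j [-0.7   0.74  0.88  1.81 -0.7   0.93 -2.12]
F along d -5.904770617765942 tx -0.1664846133472437 [-0.89401968 -0.57525191  0.06339263]
([0.09, -0.77, 0.14], [-0.0024, -0.0009, -0.0014])
```

Request:
{"fn": "drive_tool", "kwargs": {
  "targets": [1,0,0.1,0.03,0,0,0,1,0,0.2,0.05,0,0,0,1,0,0.3,0.05,0,0,0,1,0,0.4,0.05,0,0,0,1,0,0.4,0.05,0,0,0,1,0,0.4,0.05,0,0,0]
}}

```text
time: 11.8
ee_pos: [0.6222, 0.0186, 0.2695]
tcp_rot: [-0.185, 0.184, -0.682, 0.683]
ft_force: [3.5, -5.1, -1.2]
finger_gap: 0.0241
```

```bash
python3 - <<'E'
from h import *
s,T=here();print('F along d',s['ft_force'][:2]@D,'tx',s['ft_force'][:2]@TX, s['torque']);print(rel(T,tcp_for(-.000,.024)))
E
```

```text
t 11.8 p [0.6222 0.0186 0.2695] yaw -59.72 y [ 2.2e-03 -7.0e-04 -1.0e+00] F [ 3.46 -5.07 -1.17] gap 0.0241 j [-0.7   0.74  0.88  1.81 -0.71  0.93 -2.11]
F along d -6.120937456618894 tx -0.4238244390201952 [-0.63278215 -0.48060235 -0.05974836]
([0.09, -1.15, 0.1], [-0.0017, -0.0012, -0.0015])
```

Request:
{"fn": "drive_tool", "kwargs": {
  "targets": [1,0,0.1,0.05,0,0,0,1,0,0.2,0.05,0,0,0,1,0,0.3,0.05,0,0,0,1,0,0.3,0.05,0,0,0,1,0,0.3,0.05,0,0,0]
}}

```text
time: 12.22
ee_pos: [0.6228, 0.0189, 0.2671]
tcp_rot: [-0.186, 0.184, -0.682, 0.683]
ft_force: [0.8, -4.1, 5.1]
finger_gap: 0.0243
```

```bash
python3 - <<'E'
from h import *
s,T=here();print('F along d',s['ft_force'][:2]@D,'tx',s['ft_force'][:2]@TX, s['torque']);print(rel(T,tcp_for(-.000,.024)))
im=r.get_image('side');cv2.imwrite('pics/side7b.png',cv2.resize(im[145:225,220:300],None,fx=7.4,fy=7.4,interpolation=cv2.INTER_CUBIC))
E
```

```text
t 12.2167 p [0.6228 0.0189 0.2671] yaw -59.63 y [ 3.e-03  3.e-04 -1.e+00] F [ 0.82 -4.13  5.14] gap 0.0243 j [-0.69  0.75  0.87  1.81 -0.71  0.93 -2.11]
F along d -3.9786181784619377 tx 1.3849807846809545 [-0.69728266 -0.16111268  0.28278995]
([0.16, -1.4, 0.1], [-0.0013, 0.0003, -0.0028])
```

View pics/side7b.png

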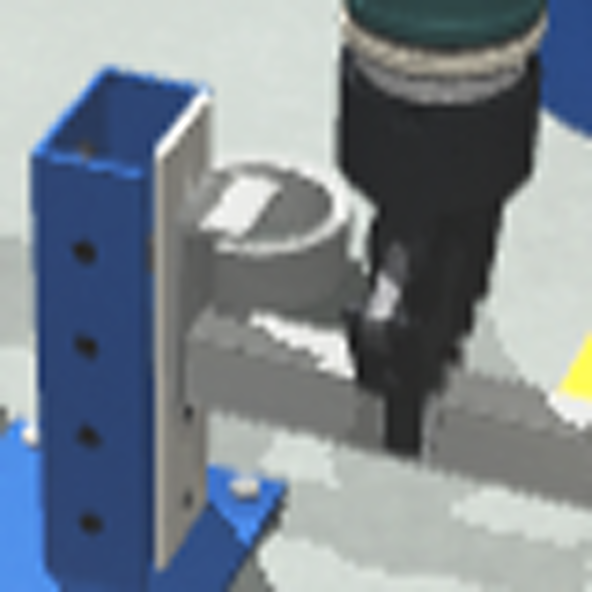

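Request:
{"fn": "drive_tool", "kwargs": {
  "targets": [1,0,-0.2,0.1,0,0,0,1,0,-0.2,0.1,0,0,0,0.3,0,-0.2,0.1,0,0,0,0.3,0,-0.2,0.1,0,0,0,0.3,0,-0.2,0.1,0,0,0,0.3,0,-0.2,0.1,0,0,0,0.3,0,-1.5,0.1,0,0,0,0.3,0,-4,0.1,0,0,0,0.3,0,-7,0.1,0,0,0,0.3,0,-10,0.1,0,0,0,0.3,0,-12,0.1,0,0,0,0.3,0,-12,0.1,0,0,0]
}}

```text
time: 13.27
ee_pos: [0.6239, 0.0179, 0.3914]
tcp_rot: [-0.188, 0.182, -0.682, 0.683]
ft_force: [0.2, -0.5, 0.6]
finger_gap: 0.0602
```

```bash
python3 - <<'E'
from h import *
import pickle
s,T=here();s,T=here()
im=r.get_image('side');cv2.imwrite('pics/side8b.png',cv2.resize(im[145:225,220:300],None,fx=7.4,fy=7.4,interpolation=cv2.INTER_CUBIC))
s,T=here();pickle.dump(s,open('s8.pkl','wb'));cv2.imwrite('pics/w8.png',r.get_image('wrist'))
E
```

```text
t 13.2667 p [0.6239 0.0179 0.3914] yaw -59.68 y [ 0.0094  0.0023 -1.    ] F [ 0.2  -0.48  0.62] gap 0.0602 j [-0.78  0.61  1.    1.73 -0.57  1.11 -2.21]
t 13.2667 p [0.6239 0.0179 0.3914] yaw -59.68 y [ 0.0094  0.0023 -1.    ] F [ 0.2  -0.48  0.62] gap 0.0602 j [-0.78  0.61  1.    1.73 -0.57  1.11 -2.21]
t 13.3167 p [0.6232 0.0184 0.389 ] yaw -59.66 y [ 0.0062  0.0024 -1.    ] F [-0.22  0.13 -0.78] gap 0.0594 j [-0.78  0.61  1.    1.74 -0.57  1.11 -2.21]
```

View pics/side8b.png

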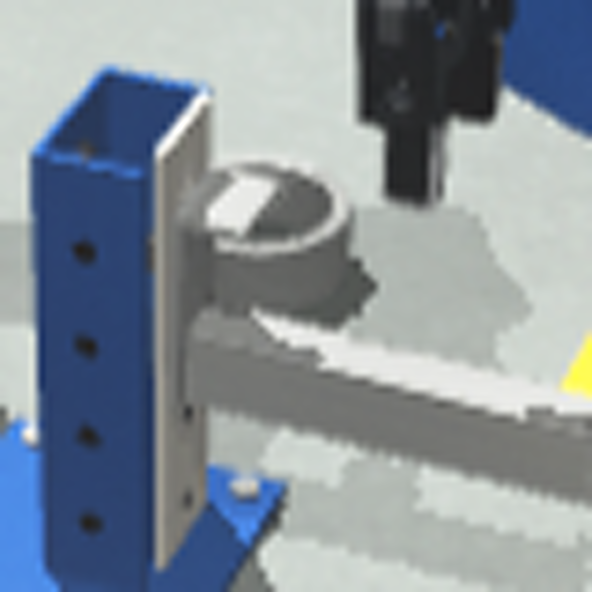

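View pics/w8.png

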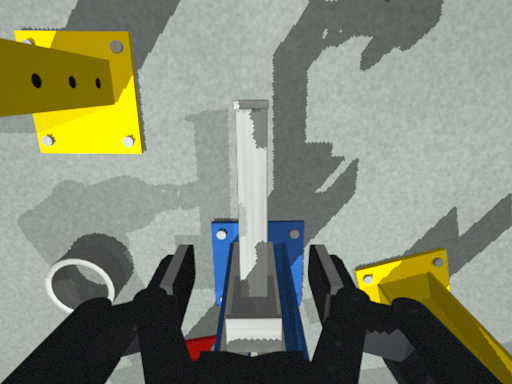

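```bash
python3 - <<'E'
from h import *
s,T=here();B=tcp_for(.0808,0);B[2,3]=.378;print(B[:3,3],rel(T,B))
E
```

```text
t 13.3667 p [0.6227 0.0188 0.3871] yaw -59.65 y [ 0.0032  0.0023 -1.    ] F [-0.77 -0.09 -0.07] gap 0.0597 j [-0.78  0.61  1.    1.74 -0.57  1.11 -2.21]
[0.58107007 0.08693456 0.378     ] ([0.16, 0.91, -7.99], [0.0003, -0.0, -0.0039])
```

Request:
{"fn": "drive_tool", "kwargs": {
  "targets": [1,0,0,0,0,0,0,1,0,0,0,0,0,0,1,0,0,0,0,0,0,1,0.1,0,-1.5,0,0,0,1,0.1,0,-3,0,0,0,1,0.15,0,-4.5,0,0,0,1,0.15,0,-6,0,0,0,1,0.15,0,-7,0,0,0,1,0.15,0,-8,0,0,0,1,0.15,0.4,-8,0,0,0,1,0.15,0.8,-8,0,0,0,1,0.15,0.8,-8,0,0,0]
}}

```text
time: 14.37
ee_pos: [0.5809, 0.0865, 0.3769]
tcp_rot: [0.185, -0.185, 0.683, -0.683]
ft_force: [-0.5, -0.1, -0.3]
finger_gap: 0.0003
```

```bash
python3 - <<'E'
from h import *
s,T=here();B=tcp_for(.0808,0);B[2,3]=.360;print(rel(T,B))
im=r.get_image('side');cv2.imwrite('pics/side9b.png',cv2.resize(im[125:225,210:310],None,fx=6,fy=6,interpolation=cv2.INTER_CUBIC))
cv2.imwrite('pics/w9.png',r.get_image('wrist'))
s,T=here();print(rel(T,B))
E
```

```text
t 14.3667 p [0.5809 0.0865 0.3769] yaw -59.71 y [ 5.e-04  2.e-04 -1.e+00] F [-0.52 -0.11 -0.29] gap 0.0003 j [-0.95  0.57  1.03  1.83 -0.55  1.06 -2.32]
([-0.03, 1.69, -0.03], [-0.0, -0.001, -0.0005])
t 14.4667 p [0.5813 0.0861 0.3776] yaw -59.75 y [ 1.3e-03  3.0e-04 -1.0e+00] F [ 0.24 -0.4   0.45] gap 0.0 j [-0.95  0.57  1.03  1.83 -0.55  1.06 -2.32]
([-0.02, 1.76, -0.08], [-0.0004, -0.0017, -0.0013])
```

View pics/side9b.png

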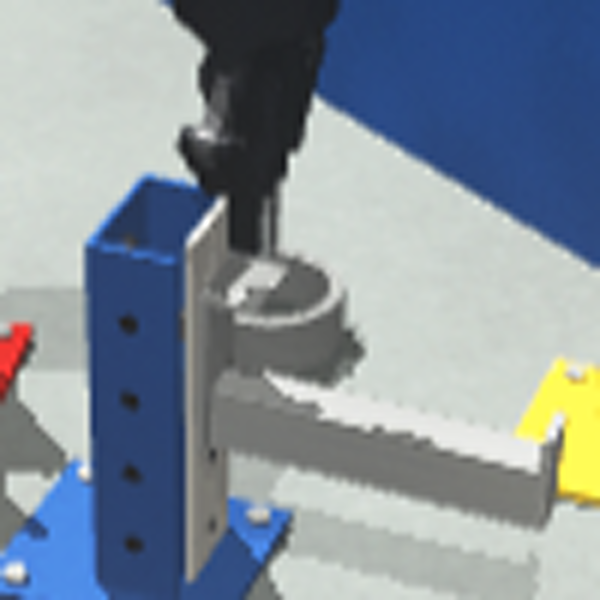

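View pics/w9.png

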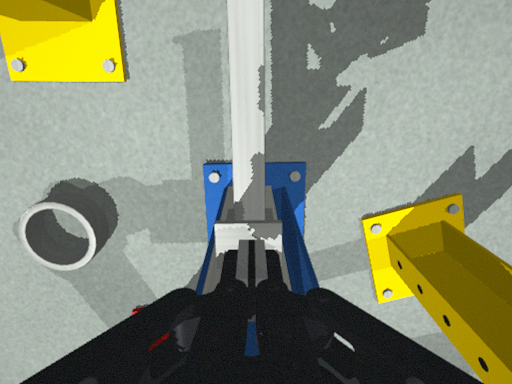

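Request:
{"fn": "drive_tool", "kwargs": {
  "targets": [1,0,0.4,0.2,0,0,0,1,0,0.8,0.2,0,0,0,1,0,1.2,0.2,0,0,0,1,0,1.5,0.2,0,0,0,1,0,1.8,0.2,0,0,0,1,0,2.0,0.2,0,0,0,1,0,2.0,0.2,0,0,0,1,0,2.0,0.2,0,0,0]
}}

```text
time: 15.13
ee_pos: [0.5822, 0.0854, 0.3578]
tcp_rot: [0.186, -0.184, 0.683, -0.682]
ft_force: [0.7, -0.6, -0.2]
finger_gap: -0.0001
```

```bash
python3 - <<'E'
from h import *
s,T=here();print('F along d',s['ft_force'][:2]@D,'tx',s['ft_force'][:2]@TX, s['torque'])
E
```

```text
t 15.1333 p [0.5822 0.0854 0.3578] yaw -59.66 y [ 0.0017  0.0011 -1.    ] F [ 0.67 -0.57 -0.15] gap -0.0001 j [-0.93  0.59  1.    1.85 -0.58  1.03 -2.3 ]
F along d -0.8343721968769046 tx -0.2877378264583192 [-0.01046821 -0.02164619 -0.03271465]
```

Now feel down onto the tab.

Request:
{"fn": "drive_tool", "kwargs": {
  "targets": [1,0,0.1,0,0,0,0,1,0,0.2,0,0,0,0,1,0,0.3,0,0,0,0,1,0,0.4,0,0,0,0,1,0,0.4,0,0,0,0]
}}

```text
time: 15.55
ee_pos: [0.5822, 0.0854, 0.354]
tcp_rot: [0.186, -0.184, 0.683, -0.682]
ft_force: [1.1, 1.2, 1.1]
finger_gap: -0.0001
```

Request:
{"fn": "drive_tool", "kwargs": {
  "targets": [1,0,0.1,0,0,0,0,1,0,0.2,0,0,0,0,1,0,0.2,0,0,0,0]
}}

```text
time: 15.8
ee_pos: [0.5819, 0.0854, 0.3514]
tcp_rot: [0.185, -0.185, 0.683, -0.682]
ft_force: [0.1, 0.7, 0.2]
finger_gap: -0.0002
```

Request:
{"fn": "drive_tool", "kwargs": {
  "targets": [1,0,0.1,0,0,0,0,1,0,0.2,0,0,0,0,1,0,0.2,0,0,0,0]
}}

```text
time: 16.05
ee_pos: [0.582, 0.0854, 0.3495]
tcp_rot: [0.185, -0.185, 0.683, -0.682]
ft_force: [0.1, 0.3, -0.0]
finger_gap: -0.0
```

Request:
{"fn": "drive_tool", "kwargs": {
  "targets": [1,0,0.1,0,0,0,0,1,0,0.2,0,0,0,0,1,0,0.2,0,0,0,0]
}}

```text
time: 16.3
ee_pos: [0.582, 0.0854, 0.3475]
tcp_rot: [0.185, -0.185, 0.683, -0.682]
ft_force: [0.0, 0.0, -0.1]
finger_gap: -0.0002
```

```bash
python3 - <<'E'
from h import *
s,T=here();print('F along d',s['ft_force'][:2]@D,'tx',s['ft_force'][:2]@TX, s['torque'])
im=r.get_image('side');cv2.imwrite('pics/side10b.png',cv2.resize(im[125:225,210:310],None,fx=6,fy=6,interpolation=cv2.INTER_CUBIC))
E
```

```text
t 16.3 p [0.582  0.0854 0.3475] yaw -59.66 y [ 1.1e-03  9.0e-04 -1.0e+00] F [ 0.03  0.05 -0.09] gap -0.0002 j [-0.92  0.6   0.99  1.86 -0.59  1.01 -2.29]
F along d 0.02936662369663112 tx -0.04731240574382076 [ 0.00762508 -0.00665262 -0.02826658]
```

View pics/side10b.png

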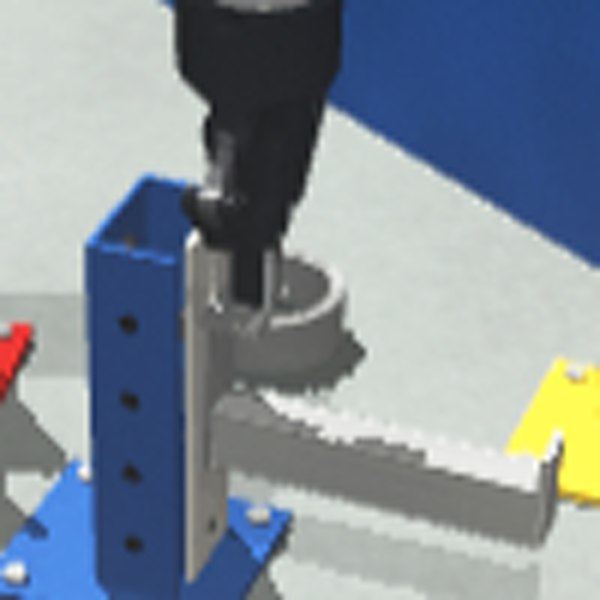

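Request:
{"fn": "drive_tool", "kwargs": {
  "targets": [1,0,0.1,0,0,0,0,1,0,0.2,0,0,0,0,1,0,0.2,0,0,0,0]
}}

```text
time: 16.6
ee_pos: [0.5822, 0.0853, 0.346]
tcp_rot: [0.186, -0.184, 0.683, -0.682]
ft_force: [-0.7, 0.5, 2.1]
finger_gap: 0.0
```

Request:
{"fn": "drive_tool", "kwargs": {
  "targets": [1,0,0.1,0,0,0,0,1,0,0.2,0,0,0,0,1,0,0.2,0,0,0,0]
}}

```text
time: 16.85
ee_pos: [0.5825, 0.085, 0.3457]
tcp_rot: [0.186, -0.184, 0.683, -0.682]
ft_force: [-4.5, 0.1, 14.8]
finger_gap: 0.0001
```

Request:
{"fn": "drive_tool", "kwargs": {
  "targets": [1,0,0.1,0,0,0,0,1,0,0.2,0,0,0,0,1,0,0.2,0,0,0,0,1,0,0.2,0,0,0,0]
}}

```text
time: 17.18
ee_pos: [0.5827, 0.0849, 0.3454]
tcp_rot: [0.186, -0.184, 0.684, -0.681]
ft_force: [-8.5, 0.6, 27.3]
finger_gap: -0.0
```

```bash
python3 - <<'E'
from h import *
s,T=here();print('F along d',s['ft_force'][:2]@D,'tx',s['ft_force'][:2]@TX, s['torque'])
im=r.get_image('side');cv2.imwrite('pics/side11.png',im);cv2.imwrite('pics/side11b.png',cv2.resize(im[125:225,210:310],None,fx=6,fy=6,interpolation=cv2.INTER_CUBIC))
E
```

```text
t 17.1833 p [0.5827 0.0849 0.3454] yaw -59.66 y [ 0.0027  0.0045 -1.    ] F [-8.46  0.61 27.25] gap -0.0 j [-0.91  0.6   0.99  1.86 -0.6   1.01 -2.28]
F along d 4.800653924562439 tx 6.997681627079172 [0.29654593 2.05726364 0.02857854]
```

View pics/side11b.png

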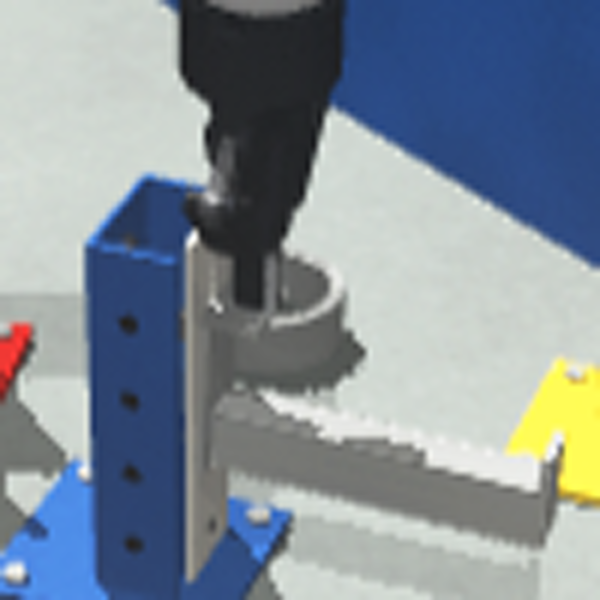

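Request:
{"fn": "drive_tool", "kwargs": {
  "targets": [1,0,-0.5,0,0,0,0,1,0,-1.5,0.1,0,0,0,1,0,-3,0.3,0,0,0,1,0,-5,1,0,0,0,1,0,-7,3,0,0,0,1,0,-8,6,0,0,0,1,0,-8,9,0.1,0,0,1,0,-8,12,0.2,0,0,1,0,-8,14,-0.3,0,0,1,0,-8,14,-0.4,0,0,1,0,-8,14,-0.4,0,0,1,0,-8,14,-0.4,0,0]
}}

```text
time: 18.23
ee_pos: [0.6528, -0.0361, 0.4223]
tcp_rot: [0.155, -0.21, 0.779, -0.57]
ft_force: [0.8, 0.6, -0.9]
finger_gap: 0.0001
```

```bash
python3 - <<'E'
from h import *
import pickle
im=r.get_image('side');cv2.imwrite('pics/side12.png',im);cv2.imwrite('pics/side12b.png',cv2.resize(im[125:225,210:310],None,fx=6,fy=6,interpolation=cv2.INTER_CUBIC))
s,T=here();pickle.dump(s,open('s12.pkl','wb'));cv2.imwrite('pics/w12.png',r.get_image('wrist'))
E
```

```text
t 18.2833 p [ 0.6526 -0.0376  0.422 ] yaw -59.8 y [-0.1526  0.2654 -0.952 ] F [ 0.76 -0.42 -0.18] gap 0.0004 j [-0.51  0.63  0.88  1.56 -0.68  1.46 -2.11]
```

View pics/side12b.png

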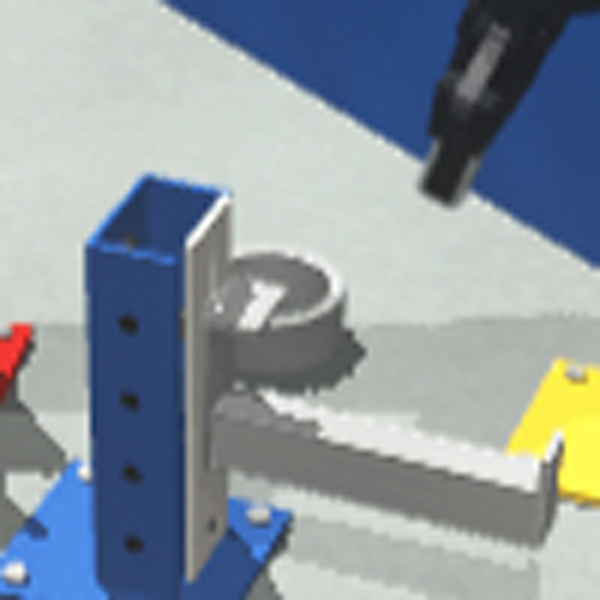

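View pics/w12.png

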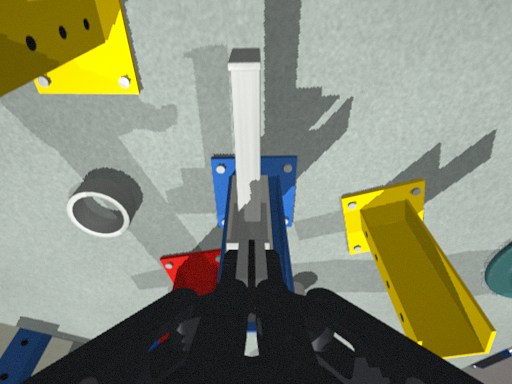

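```bash
python3 - <<'E'
from h import *
import cv2
yv=-TX*-1
Y=TX  # upright +y = (-.863,-.505)
def pt(x,y,z): p=S+D*x+Y*y; return [p[0],p[1],z]
for h in (0,.002,.005,.010):
    X=[pt(-.179,.0125,.078+h),pt(-.179,-.0125,.134+h),pt(-.179,.0125,.134+h),pt(-.031,.02,.173+h),pt(-.031,-.02,.173+h)]
    q=proj('side',X); print(h,[((u-[210,125]+.5)*6-.5).round(0).tolist() for u in q])
im=cv2.imread('pics/side12.png');cv2.imwrite('pics/side12c.png',cv2.resize(im[165:220,235:315],None,fx=9,fy=9,interpolation=cv2.INTER_CUBIC))
import pickle
E_=wristE(pickle.load(open('s12.pkl','rb')))
for h in (0,.002,.005,.01):print(h,proj('wrist',[pt(-.179,.0125,.134+h),pt(-.179,-.0125,.134+h),pt(-.031,.02,.173+h),pt(-.031,-.02,.173+h),pt(0,-.025,.215)],E_).round(1).tolist())
E
```

```text
0 [[542.0, 558.0], [566.0, 437.0], [552.0, 465.0], [257.0, 338.0], [287.0, 296.0]]
0.002 [[543.0, 555.0], [566.0, 434.0], [552.0, 462.0], [257.0, 334.0], [287.0, 293.0]]
0.005 [[543.0, 550.0], [567.0, 429.0], [552.0, 457.0], [257.0, 329.0], [288.0, 288.0]]
0.01 [[544.0, 542.0], [568.0, 420.0], [553.0, 448.0], [257.0, 320.0], [288.0, 279.0]]
0 [[264.4, 64.5], [230.4, 64.6], [270.2, 244.1], [227.0, 244.2], [220.0, 304.1]]
0.002 [[264.5, 65.2], [230.2, 65.3], [270.3, 245.7], [226.9, 245.8], [220.0, 304.1]]
0.005 [[264.7, 66.3], [230.0, 66.4], [270.5, 248.2], [226.7, 248.2], [220.0, 304.1]]
0.01 [[264.9, 68.2], [229.6, 68.3], [270.7, 252.3], [226.3, 252.4], [220.0, 304.1]]
```

View pics/side12c.png

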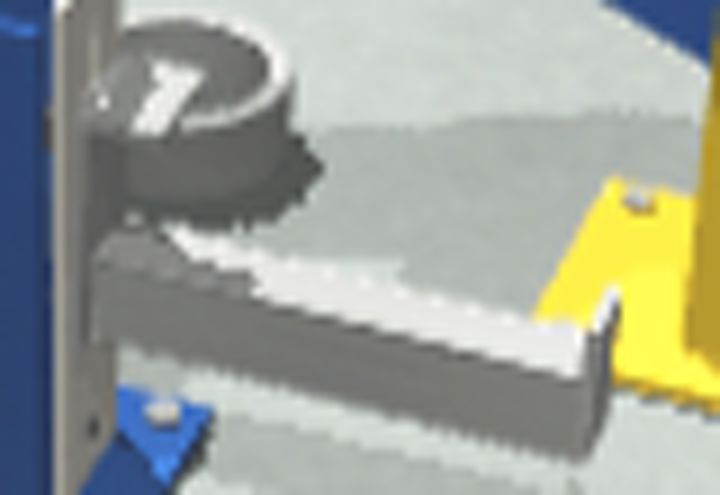

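```bash
python3 - <<'E'
from h import *
import cv2
def pt(x,y,z): p=S+D*x+TX*y; return [p[0],p[1],z]
print('strip top pred (b crop)',[((u-[210,125]+.5)*6-.5).round(0).tolist() for u in proj('side',[pt(0,.025,.215),pt(0,-.025,.215),pt(0,.025,.01)])])
a=cv2.imread('pics/side9b.png');b=cv2.imread('pics/side12b.png')
tpl=a[400:560,380:580]
tpl=a[460:560,470:575]
m=cv2.matchTemplate(b,tpl,cv2.TM_CCOEFF_NORMED);_,v,_,l=cv2.minMaxLoc(m);print(v,l,'from (470,460)')
E
```

```text
strip top pred (b crop) [[194.0, 255.0], [234.0, 205.0], [194.0, 591.0]]
0.8911401629447937 (468, 478) from (470,460)
```

```bash
python3 - <<'E'
import cv2
im=cv2.imread('pics/side12b.png');cv2.imwrite('pics/s12d.png',cv2.resize(im[150:350,60:330],None,fx=2.8,fy=2.8,interpolation=cv2.INTER_CUBIC))
w=cv2.imread('pics/w12.png');cv2.imwrite('pics/w12a.png',cv2.resize(w[40:260,190:310],None,fx=2.7,fy=2.7,interpolation=cv2.INTER_CUBIC))
E
```

```text
(no output)
```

View pics/s12d.png

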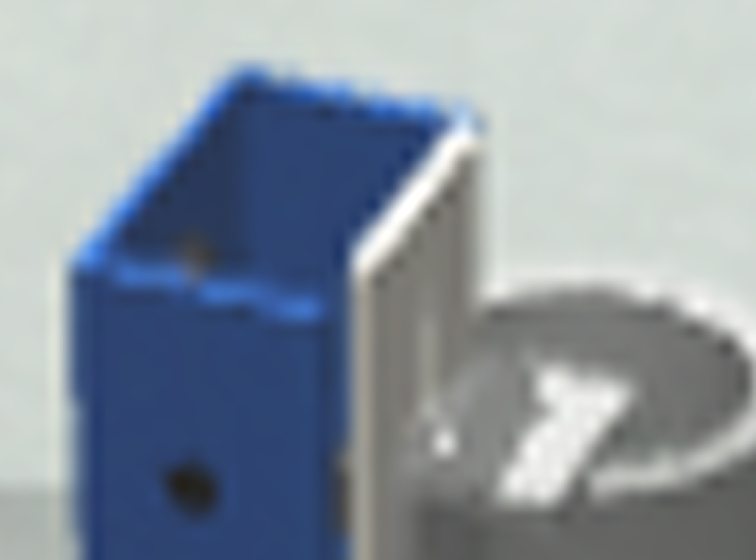

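View pics/w12a.png

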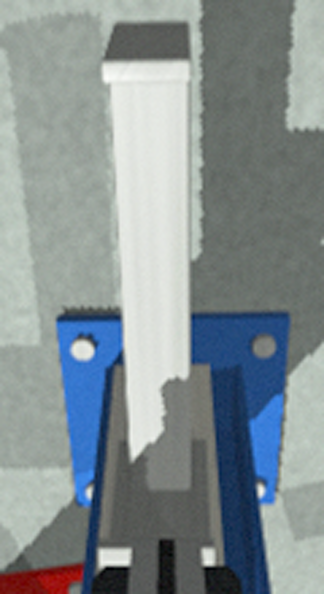

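```bash
python3 - <<'E'
from h import *
here(); print(r.job_done())
E
```

```text
t 18.3333 p [ 0.6528 -0.0379  0.4217] yaw -59.83 y [-0.1478  0.2568 -0.9551] F [-0.04 -0.53  0.37] gap 0.0 j [-0.51  0.63  0.88  1.56 -0.68  1.45 -2.11]
the job is handed in; nothing more can be done
None
```

The support arm is hooked in both slots of the blue upright's strip and pressed down to a hard stop. I released it, moved the gripper clear, and handed the job in at about 18.3 s. The hand-in reports no verdict.

**How it went:** I measured the strip with the wrist camera; it sits about 6 mm off the channel's mid-line, towards -y. Both claws entered on the first try. The plate met the face at about 11 N, and the arm lowered onto the catch about 10 mm above home. After letting go, I pressed the tab with closed fingertips to 27 N.

**Last checks:**
- **Hard stop:** the fingertips met it at 0.1727 m, against 0.173 m expected for the tab at home.
- **Wrist picture:** the tab and end-stop edges lie within about 1.5 px of where they should be at home, which reads as 0 to -1 mm. The arm looks level.
- **Side picture:** it shows a drop of about 10.6 mm from the catch, in line with the roughly 10 mm expected. After correcting for the camera offset, single corners read between -1 and +3 mm, so this check alone does not prove the 1.8 mm limit.
- **Catch not felt:** I felt no force peak of 8–16 N as the arm passed it. It probably snapped between force readings, so full locking is inferred from the height and the hard stop. I did not do a lift test.
- **Bystanders:** I never went near the bin, the ring or the round block. I saw nothing shift in the pictures but did not re-measure their positions.

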